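# Sort camera parts into their trays

## Task

Clear the bench: put the steel ring, the brass ring, the black shutter plate and the lens cell each into the tray that already holds its kind, lying flat (the lens cell standing) on the middle of the grey spot in the empty bay, the shutter plate turned to match the one already there, its length across the tray (either way round). Then set the yellow cap squarely on top of the lens cell, grip upward, like the one already in that tray. Never tip the lens cell over, and leave the red screwdriver where it lies.

Things in the scene. Friction and masses are not known exactly. Their poses are not given: they have to be found in the camera images.
- ring_steel: Loose knurled silvery steel ring lying flat, outside diameter 50 mm (about 51 over the knurls), hole 38 mm, 18 mm high, 80 g. Origin: centre of its underside, z up.
- ring_brass: Loose knurled orange-brown brass ring lying flat, outside diameter 50 mm (about 51 over the knurls), hole 38 mm, 18 mm high, 80 g. Origin: centre of its underside, z up.
- shutter: Loose black shutter plate, 120 g: octagonal flange 78 mm long (x), 60 wide (y), 6 thick; on its middle a round black boss, 46 mm diameter, from 6 to 22 mm above the underside (grip it there), with a cream disc on top; a small steel screw head at each end of the flange. Origin: centre of the underside, x along its length, z up.
- lens_cell: Loose lens cell standing upright: a black cylinder 50 mm in diameter, 34 mm high, 150 g, with a violet glass disc on its flat top. Origin: centre of its underside, z up.
- cap: Loose yellow cap: a disc 60 mm in diameter and 8 mm thick, flat underneath, with a round yellow grip of 32 mm diameter on its middle from 8 to 22 mm above the underside; 30 g. Origin: centre of its underside, z up.
- screwdriver: Loose small screwdriver lying on the mat among the parts, 120 mm long, red square handle 60 mm long and 16 mm thick, then a thin steel shaft of 60 mm. Origin: where handle and shaft meet, at mat height; x towards the tip, z up. To be left alone.
- tray_steel: Fixed dark blue tray, 191 x 122 mm, walls 3 thick, 15 high over all, floor 3 thick. Empty bay 110 (x) by 116 (y) inside with a dark grey spot of 64 mm diameter at its centre; behind it (tray +x) a bay holding two steel rings in a stack 36 mm high, fixed, 94 mm from the spot. Origin: underside, below the spot's centre; x towards the full bay, z up.
- tray_brass: Fixed dark blue tray, 191 x 122 mm, walls 3 thick, 15 high over all, floor 3 thick. Empty bay 110 (x) by 116 (y) inside with a dark grey spot of 64 mm diameter at its centre; behind it (tray +x) a bay holding two brass rings in a stack 36 mm high, fixed, 94 mm from the spot. Origin: underside, below the spot's centre; x towards the full bay, z up.
- tray_shutter: Fixed cream tray, 191 x 122 mm, walls 3 thick, 15 high over all, floor 3 thick. Empty bay 110 (x) by 116 (y) inside with a dark grey spot of 64 mm diameter at its centre; behind it (tray +x) a bay holding another black shutter plate, 22 mm high, its length along tray y, fixed, 94 mm from the spot. Origin: underside, below the spot's centre; x towards the full bay, z up.
- tray_lens: Fixed cream tray, 191 x 122 mm, walls 3 thick, 15 high over all, floor 3 thick. Empty bay 110 (x) by 116 (y) inside with a dark grey spot of 64 mm diameter at its centre; behind it (tray +x) a bay holding another lens cell with its yellow cap on, 56 mm high together, fixed, 94 mm from the spot. Origin: underside, below the spot's centre; x towards the full bay, z up.

How it is judged:
At the end, for the whole second after the job is handed in: Rings and shutter plate (boss up) flat, lens cell upright, on the floor of their own trays' empty bays, within 15 mm of the spot's centre; plate's length within 15 degrees of straight across the tray (tray y); yellow cap, grip up, resting on the lens cell within 10 mm of centre; all at rest (horizontal distance between ring_steel and tray_steel below 0.015 m and linear speed of each of ring_steel, ring_brass, shutter, lens_cell, cap below 0.02 m/s and (angle between ring_steel's own z axis and vertical below 0.12 rad or angle between ring_steel's own z axis and vertical above 3.02 rad) and z of ring_steel in the frame of tray_steel between -0.002 and 0.026 m and horizontal distance between ring_brass and tray_brass below 0.015 m and (angle between ring_brass's own z axis and vertical below 0.12 rad or angle between ring_brass's own z axis and vertical above 3.02 rad) and z of ring_brass in the frame of tray_brass between -0.002 and 0.026 m and horizontal distance between shutter and tray_shutter below 0.015 m and angle between each of shutter, lens_cell, cap's own z axis and vertical below 0.12 rad and angle between the x axis of shutter and the y axis of tray_shutter, either way round below 0.26 rad and z of shutter in the frame of tray_shutter between -0.002 and 0.01 m and horizontal distance between lens_cell and tray_lens below 0.015 m and z of lens_cell in the frame of tray_lens between -0.002 and 0.01 m and horizontal distance between cap and lens_cell below 0.01 m and z of cap in the frame of lens_cell between 0.029 and 0.039 m); the robot touches nothing.
It fails at once if the lens cell is tipped by more than 35 degrees (angle between lens_cell's own z axis and vertical above 0.61 rad).
It fails at once if the screwdriver is displaced by more than 30 mm (distance of screwdriver from where it was at the start of the episode above 0.03 m).
It also fails if it takes over 120 s, if anything falls off the work surface, if the arm or the gripper's body presses on something with over 40 N, if the wrist force passes 120 N, or if a joint passes its speed limit or range.

## Robot

A 6-joint arm with a two-finger parallel gripper is mounted at the origin on the work surface. World frame = base frame: x ahead of the robot, y to its left, z up, the work surface at z = 0. Lengths are in m, angles in rad, forces in N, time in s.
With the tool pointing down it reaches from about 0.275 to 1 m from the base axis. Payload 8.4 kg.
Tool frame: the origin (TCP) lies between the finger pads; the fingertips stand 11 mm ahead of it and the grasp point (between the pads) lies 8 mm behind it; z points along the fingers, y is the line along which they close (so a half turn about z gives the same grasp; the last joint's range is limited). The gripper opens to 85 mm and grips with 20 to 120 N. Pads are 22 mm wide; open, the fingers measure 114 mm over their backs; the gripper's body (76 mm by 85 mm) begins 54 mm behind the grasp point. The pads swing forward as they close: fully open they stand 13 mm farther back than shut.
Start: joints at [1.215, 0.353, 1.633, -0, 1.155, -0.002], TCP at [0.217, 0.586, 0.21] pointing down, gripper open.
Joint ranges: [-2.63, 2.63], [-0.92, 2.1], [0.06, 2.66], [-1.3, 4.44], [0, 2.69], [-3.02, 3.02]. Speed limits (rad/s): [2.22, 2.22, 2.79, 3.14, 3.14, 3.14].

## Interface

Orientations are given as [roll, pitch, yaw] about the fixed x, y, z axes, in that order (R = Rz(yaw) Ry(pitch) Rx(roll)).
In Python, from station import env, snapshot, get_calibration gives the robot as it stands. The module is installed in compiled form; this text tells all that it offers.
- The arm moves only by the tool apply_moves, never from a script. Its argument "plan" is text: rows parted by semicolons, each of 4 numbers parted by spaces: the shift along the tool's x, y, z as a fraction of full scale, then the turn about the tool's z as a fraction of full scale. A call has 1 to 10 rows; each row is the pose to reach, as a shift and turn from the pose commanded when the call began, along the tool's axes at that moment, turning the shorter way round; what a row does not reach only later rows make up. Full scale, the value 1, is 50 cm for a shift and pi rad for a turn. A row lasts 1/8 s, in which the tool goes at most 62.5 mm and 10.7 degrees, less where a joint would pass 70% of its speed; a pose out of reach is approached as far as the arm can. A call with a number of a shift or a turn outside -1 to 1 is refused whole. A call with a gripper value outside its range is refused whole. "hand" is the closure, from 0 (fully open) to 1 (shut), set as the call begins (left out, the last holds). The fingers move at their own pace and stop on an object; "grip_force" is the grip in N (left out, the last holds). Time passes only in rows, so rows that repeat a pose let the fingers close. It gives the time, the measured TCP pose, the force, the opening and the grip force at its end, in the units of the state.
- env.state(): the state, without advancing time (a new reading comes with each control period).
- snapshot(name): name is "side" or "top" or "wrist"; returns the picture (420x560x3 uint8, red, green, blue); there is no depth.
- get_calibration(name): a dict with "camera_matrix" (3x3 intrinsics, pixels), "dist" ([k1, k2, p1, p2, k3] as OpenCV has them; the pictures are not rectified), "R" (3x3) and "t" (3): a world point X has camera coordinates R X + t; the wrist camera has in their place "tool_from_camera" (4x4, takes a point from camera to tool coordinates, whose origin is the TCP and whose axes are the flange's). Camera axes: x right, y down, z forward; pixel columns grow to the right and rows downward; lengths in m; the calibration is good to about 2 mm. A picture is of the moment at which its call begins: read the wrist's pose just before it. get_calibration takes no time and is no camera call.
- env.close_job(): hands the job in; it is judged then, once.
The state is a dict: "t": time; "joint_pos": joint angles; "dq": joint speeds; "joint_torque": joint torques, N m; "ee_pos": TCP position; "orientation": TCP orientation; "wrist_force": force on the tool from outside, world axes, zero at the start; "ft_torque": the same for the moment, N m; "finger_gap": finger opening in m; "gripper_force": force on a finger pad.
Only numpy, scipy, OpenCV 4.12 (cv2) and the standard library are available. Lean on these libraries where they do the work, as an engineer would, in place of code of your own. Each camera call takes 0.05 s, during which the arm holds its last target. There are 200 camera calls.

## Working session

There is one attempt and no reset: what is moved stays moved. The work goes in short steps, Python scripts to look and compute and a tool call to move; the robot and the scene stay as the last step left them, time stands still between calls to the robot, and variables do not carry over. Pictures are saved under pics/ and viewed, at most 14 in all, crops included, and the job is handed in when it is done.

Besides the shell and the picture viewer there is one more tool, called after ">>>" as name(argument=value, ...) on one line, values as JSON. apply_moves: Moves the arm, as the interface text tells. Its arguments: {"type":"object","properties":{"plan":{"type":"string"},"hand":{"type":"number"},"grip_force":{"type":"number"}},"required":["plan"]}

```bash
mkdir -p pics; cat > h.py <<'E'
import numpy as np, cv2
from station import env, snapshot, get_calibration
from scipy.spatial.transform import Rotation as Ro
def cal(n):
    c=get_calibration(n)
    return c
def w2p(n,X):
    c=cal(n); K=np.array(c["camera_matrix"]); d=np.array(c["dist"],float)
    R=np.array(c["R"]); t=np.array(c["t"]).reshape(3,1)
    p,_=cv2.projectPoints(np.atleast_2d(np.array(X,float)),cv2.Rodrigues(R)[0],t,K,d); return p[:,0]
def p2w(n,px,z):
    c=cal(n); K=np.array(c["camera_matrix"]); d=np.array(c["dist"],float)
    R=np.array(c["R"]); t=np.array(c["t"]).reshape(3)
    u=cv2.undistortPoints(np.array(px,float).reshape(-1,1,2),K,d)[:,0]
    r=np.c_[u,np.ones(len(u))]@R; o=-R.T@t
    return o+r*((z-o[2])/r[:,2])[:,None]
def save(n,f,img=None):
    im=snapshot(n) if img is None else img
    cv2.imwrite('pics/'+f,im[:,:,::-1]); return im
E
python3 - <<'E'
from h import *
s=env.state(); print(s)
for n in("top","side"):
    im=save(n,n+'0.png'); np.save(n+'0.npy',im)
    c=cal(n);print(n,-np.array(c["R"]).T@np.array(c["t"]).reshape(3))
print(cal("wrist")["tool_from_camera"])
E
```

```text
{'t': 0.0, 'joint_pos': array([ 1.21460267e+00,  3.53604127e-01,  1.63412938e+00, -7.15902932e-06,
        1.15521922e+00, -2.40500080e-03]), 'dq': array([-0.00036162, -0.00078039,  0.00050733, -0.0006543 ,  0.00055319,
       -0.00019742]), 'joint_torque': array([ 8.75070582e-04, -6.05255055e+01, -3.42059577e+01,  1.97150016e-04,
        9.34003067e-03, -3.19505011e-05]), 'ee_pos': array([0.21636257, 0.58581539, 0.20919123]), 'orientation': array([-3.14023256e+00,  3.27473834e-06,  2.78780689e+00]), 'wrist_force': array([-0.091176  , -0.12509781, -0.84948666]), 'ft_torque': array([0.00618292, 0.06255106, 0.00386346]), 'gripper_force': 0.0, 'finger_gap': 0.08533195326478757}
top [0.39535219 0.01077404 1.06928863]
side [0.37791721 0.55653614 0.63085318]
[[-8.49369512e-04 -9.62274207e-01 -2.72080187e-01  6.70187348e-02]
 [ 9.99999639e-01 -8.14238589e-04 -2.42018401e-04  1.50467634e-03]
 [ 1.13498774e-05 -2.72080295e-01  9.62274552e-01 -1.64397211e-01]
 [ 0.00000000e+00  0.00000000e+00  0.00000000e+00  1.00000000e+00]]
```

View pics/top0.png

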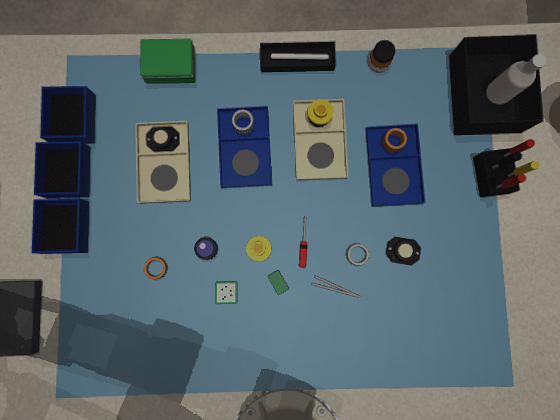

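View pics/side0.png

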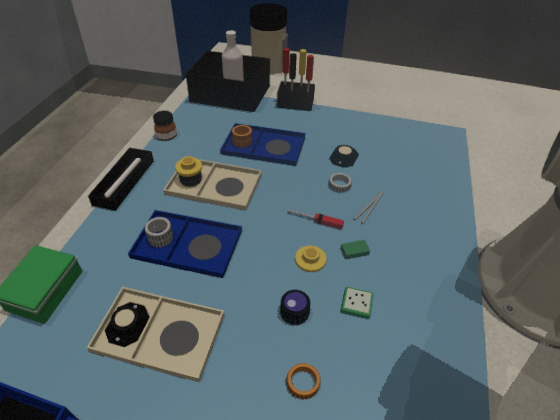

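```bash
cat > seg.py <<'E'
from h import *
im=np.load('top0.npy'); 
S={'brass':(155,268,.018),'lens':(206,248,.034),'cap':(259,248,.01),'steel':(358,254,.018),'shutter':(403,250,.01)}
lab=cv2.cvtColor(im,cv2.COLOR_RGB2LAB).astype(float)
for n,(u,v,z) in S.items():
    r=26; c=lab[v-r:v+r,u-r:u+r]; bg=np.median(np.r_[c[:4].reshape(-1,3),c[-4:].reshape(-1,3)],0)
    d=np.linalg.norm((c-bg)*[.5,1,1],axis=2); m=(d>16).astype(np.uint8)
    k,l,st,ce=cv2.connectedComponentsWithStats(m); i=1+np.argmax(st[1:,4])
    cs,_=cv2.findContours((l==i).astype(np.uint8),0,1); h=cv2.convexHull(max(cs,key=len))
    (a,b),sz,ang=cv2.minAreaRect(h); M=cv2.moments(h); cx=M['m10']/M['m00']+u-r; cy=M['m01']/M['m00']+v-r
    print(n,(round(cx,1),round(cy,1)),np.round(sz,1),round(ang), [np.round(p2w('top',[(cx,cy)],q)[0,:2],4) for q in (z/2,z)])
for n,(u,v) in {'t_sh':(164,178),'t_st':(245,162),'t_le':(321,155),'t_br':(396,181)}.items():
    c=im[v-22:v+22,u-22:u+22].astype(int); ctr=np.median(c[18:26,18:26].reshape(-1,3),0)
    m=(np.abs(c-ctr).max(2)<18).astype(np.uint8); k,l,st,ce=cv2.connectedComponentsWithStats(m); i=l[22,22]
    cx,cy=ce[i]+[u-22,v-22]; print(n,(round(cx,1),round(cy,1)),st[i],np.round(p2w('top',[(cx,cy)],.003)[0,:2],4))
sw=p2w('top',[(303,268),(303,242),(305,216)],.01);print(sw)
big=np.vstack([np.hstack([cv2.resize(im[225:285,130:280],(800,320),interpolation=3)[:, :]]),np.hstack([cv2.resize(im[225:285,290:440],(800,280))])])
save(0,'crop1.png',big)
E
python3 seg.py
```

```text
brass (155.3, 267.7) [23. 23.] 90 [array([0.4006, 0.2912]), array([0.4006, 0.2889])]
lens (205.7, 248.0) [23. 23.] 90 [array([0.4428, 0.1742]), array([0.442 , 0.1716])]
cap (258.3, 248.4) [25. 25.] 90 [array([0.4394, 0.0533]), array([0.4392, 0.0531])]
steel (356.5, 253.9) [22.6 21.9] 45 [array([ 0.4212, -0.175 ]), array([ 0.421 , -0.1734])]
shutter (402.8, 250.5) [35.2 26.1] 9 [array([ 0.4267, -0.2838]), array([ 0.4266, -0.2824])]
t_sh (np.float64(163.7), np.float64(177.4)) [  9   9  27  26 533] [0.6134 0.2749]
t_st (np.float64(245.0), np.float64(162.3)) [  9  10  27  26 542] [0.646  0.0813]
t_le (np.float64(320.3), np.float64(155.0)) [  9  10  26  25 517] [ 0.6598 -0.0997]
t_br (np.float64(395.2), np.float64(180.7)) [  8   9  27  26 559] [ 0.5927 -0.2756]
[[ 0.39141236 -0.04962066  0.01      ]
 [ 0.45154012 -0.05146163  0.01      ]
 [ 0.51243583 -0.05800781  0.01      ]]
```

View pics/crop1.png

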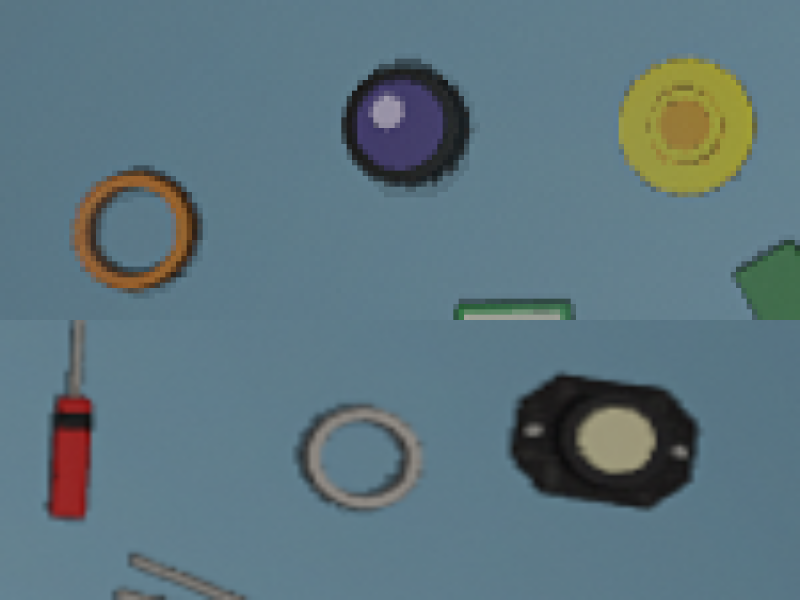

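```bash
cat >> h.py <<'E'
def go(x,y,z,yaw=np.pi/2):
    s=env.state(); R=Ro.from_euler('xyz',[np.pi,0,s['orientation'][2]]).as_matrix()
    d=R.T@(np.array([x,y,z])-s['ee_pos'])/.5
    tn=-(yaw-s['orientation'][2]); tn=(tn+np.pi)%(2*np.pi)-np.pi
    print('row',np.round(d,4),round(tn/np.pi,4))
E
python3 -c "
from h import *
go(.4006,.2912,.12)"
```

```text
row [-0.5498 -0.4251  0.1785] 0.3874
```

>>> apply_moves(plan="-0.55 -0.425 0.1785 0.3874;-0.55 -0.425 0.1785 0.3874;-0.55 -0.425 0.1785 0.3874;-0.55 -0.425 0.1785 0.3874;-0.55 -0.425 0.1785 0.3874;-0.55 -0.425 0.1785 0.3874;-0.55 -0.425 0.1785 0.3874;-0.55 -0.425 0.1785 0.3874;-0.55 -0.425 0.1785 0.3874;-0.55 -0.425 0.1785 0.3874", hand=0, grip_force=40)

```text
t: 1.35
ee_pos: [0.4006, 0.2922, 0.1207]
orientation: [3.141, -0.0, 1.573]
wrist_force: [0.1, -0.0, -0.1]
finger_gap: 0.0849
gripper_force: 0.0
```

```bash
cat >> h.py <<'E'
def wpose():
    s=env.state(); T=np.eye(4); T[:3,:3]=Ro.from_euler('xyz',s['orientation']).as_matrix(); T[:3,3]=s['ee_pos']
    return T@np.array(cal('wrist')['tool_from_camera'])
def wp2w(W,px,z):
    c=cal('wrist'); u=cv2.undistortPoints(np.array(px,float).reshape(-1,1,2),np.array(c['camera_matrix']),np.array(c['dist'],float))[:,0]
    r=np.c_[u,np.ones(len(u))]@W[:3,:3].T; o=W[:3,3]; return o+r*((z-o[2])/r[:,2])[:,None]
E
python3 -c "
from h import *
W=wpose(); np.save('W1.npy',W); im=save('wrist','w1.png'); np.save('w1.npy',im)
print(env.state()['ee_pos'],env.state()['orientation'],W[:3,3])"
```

```text
[0.40063747 0.29216836 0.12072216] [ 3.14142020e+00 -8.06475338e-05  1.57282465e+00] [0.40294118 0.3619917  0.28515662]
```

View pics/w1.png

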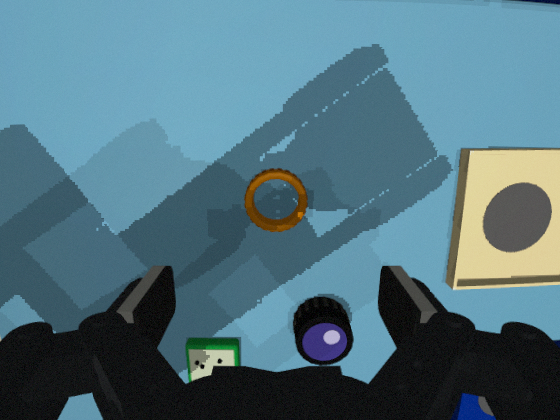

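```bash
python3 -c "
from h import *
W=np.load('W1.npy')
print(wp2w(W,[(276,201)],.012),wp2w(W,[(324,341)],.034),wp2w(W,[(517,217)],.003))
print(p2w('top',[(155,267.7)],.018),p2w('top',[(205,248)],.034))
for a in ((150,122),(136.5,123),(188,121)): pass
s=p2w('top',[(390.3,249.0),(417.3,253.8)],.006); d=s[0]-s[1]; print('sh yaw',np.degrees(np.arctan2(d[1],d[0])),s)
c=p2w('top',[(137,123),(139,202),(190,201),(188,121)],.015);print(c)
d=c[0]-c[3]+c[1]-c[2];print('tray y',np.degrees(np.arctan2(d[1],d[0])),c.mean(0))"
```

```text
[[0.40267367 0.29284879 0.012     ]] [[0.44373586 0.17554708 0.034     ]] [[0.61495022 0.27666381 0.003     ]]
[[0.40062394 0.28964358 0.018     ]] [[0.44198885 0.17305632 0.034     ]]
sh yaw 78.59860792285703 [[ 0.43082789 -0.25465803  0.006     ]
 [ 0.41835638 -0.31650206  0.006     ]]
[[0.74362644 0.33522481 0.015     ]
 [0.55383345 0.32884162 0.015     ]
 [0.55351439 0.21053158 0.015     ]
 [0.74640547 0.21468323 0.015     ]]
tray y 90.59007984032526 [0.64934494 0.27232031 0.015     ]
```

>>> apply_moves(plan="0 0 0.1 0;0 0 0.19 0;0 0 0.215 0;0 0 0.215 0;0 0 0.215 0")

```text
t: 2.02
ee_pos: [0.4019, 0.2925, 0.0145]
orientation: [3.14, -0.001, 1.571]
wrist_force: [0.0, 0.5, -0.6]
finger_gap: 0.0853
gripper_force: 0.0
```

>>> apply_moves(plan="0 0 0 0;0 0 0 0;0 0 0 0;0 0 0 0;0 0 0 0;0 0 0 0", hand=1)

```text
t: 2.78
ee_pos: [0.4009, 0.2917, 0.0131]
orientation: [-3.142, 0.0, 1.571]
wrist_force: [0.8, -0.7, -0.5]
finger_gap: -0.0
gripper_force: 0.0
```

```bash
python3 -c "
from h import *
a=save('wrist','w2.png');b=save('side','s2.png');print(env.state()['ee_pos'])
cv2.imwrite('pics/c2.png',np.hstack([cv2.resize(a,(400,300)),cv2.resize(b[300:420,220:380],(400,300))])[:,:,::-1])"
```

```text
[0.40085328 0.29166487 0.01307673]
```

View pics/c2.png

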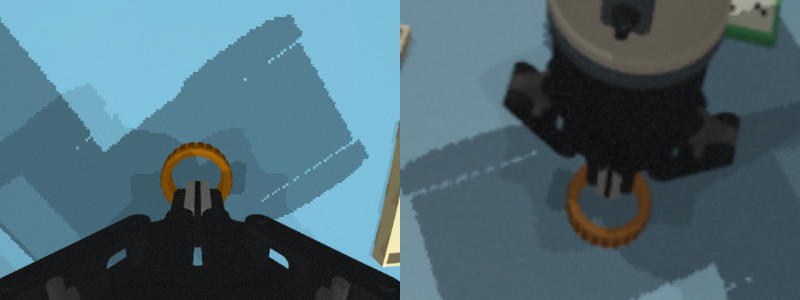

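```bash
python3 -c "
from h import *
W=wpose()
print(wp2w(W,[(275,251),(275,205)],.012), p2w('side',[(303,380)],.009))
a=save('side','s3.png')
print(p2w('side',[(220+208*.4,300+208*.4)],.018))
z=wp2w(W,[(231*1.4,180*1.4),(162*1.4,180*1.4)],.016);print(z)
"
```

```text
[[0.40250192 0.29310448 0.012     ]
 [0.40255    0.31750845 0.012     ]] [[0.39796251 0.29221126 0.009     ]]
[[0.39630131 0.30073814 0.018     ]]
[[0.42679458 0.29417369 0.016     ]
 [0.37833862 0.29420139 0.016     ]]
```

```bash
python3 -c "
from h import *
for z in (0,.002,.01,.02,.03): print(z,w2p('side',[.4009,.2917,z]))
a=cv2.imread('pics/s3.png')[340:400,270:340]; cv2.imwrite('pics/c3.png',cv2.resize(a,(700,600),interpolation=0))"
```

```text
0 [[300.83777242 381.57612369]]
0.002 [[300.91457917 381.04879073]]
0.01 [[301.22533085 378.91417482]]
0.02 [[301.62188019 376.18767555]]
0.03 [[302.02772822 373.39431967]]
```

View pics/c3.png

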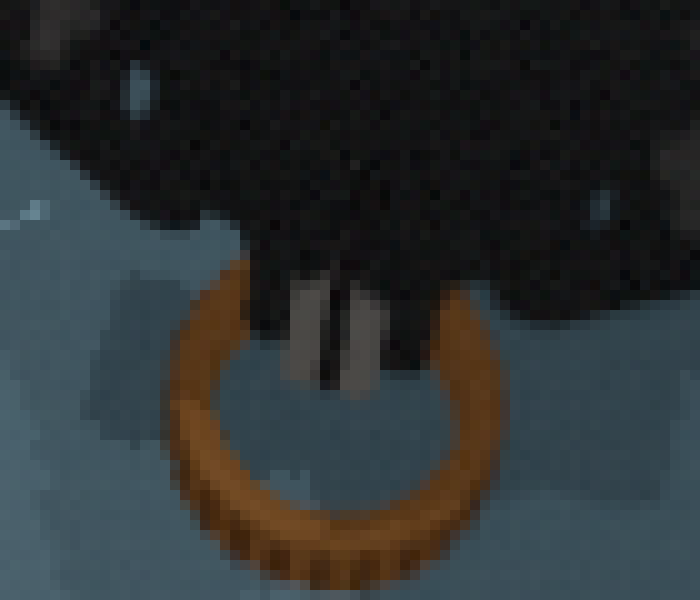

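```bash
python3 -c "
from h import *
for z in (0,.005,.01,.015,.02,.025,.03): print(z,w2p('side',[[.4009,.2917+.011,z],[.4009,.2917-.011,z]]))
s=env.state();print(s['wrist_force'],s['finger_gap'])"
```

```text
0 [[299.20869199 388.37634243]
 [302.43047675 374.91383604]]
0.005 [[299.39412745 387.08054856]
 [302.62998395 373.56511385]]
0.01 [[299.58172037 385.76902073]
 [302.83174792 372.20043447]]
0.015 [[299.77150767 384.44147852]
 [303.03580608 370.8195216 ]]
0.02 [[299.96352709 383.09763498]
 [303.24219666 369.4220927 ]]
0.025 [[300.15781724 381.73719643]
 [303.45095872 368.00785883]]
0.03 [[300.35441756 380.3598623 ]
 [303.66213216 366.57652446]]
[ 0.36790413 -0.24514169 -0.11361236] 0.0003874814827295415
```

>>> apply_moves(plan="0 0 0.004 0;0 0 0.004 0;0 0 0.004 0")

```text
t: 3.3
ee_pos: [0.4009, 0.2916, 0.0111]
orientation: [-3.142, 0.0, 1.571]
wrist_force: [0.4, -0.4, -0.5]
finger_gap: -0.0
gripper_force: 0.0
```

>>> apply_moves(plan="0 0 0.004 0;0 0 0.004 0;0 0 0.004 0")

```text
t: 3.68
ee_pos: [0.4009, 0.2917, 0.0091]
orientation: [-3.142, 0.0, 1.571]
wrist_force: [0.3, 0.7, -1.2]
finger_gap: 0.0001
gripper_force: 0.0
```

>>> apply_moves(plan="0 0 0.004 0;0 0 0.004 0;0 0 0.004 0")

```text
t: 4.05
ee_pos: [0.4009, 0.2917, 0.0071]
orientation: [-3.142, 0.0, 1.571]
wrist_force: [0.1, -0.4, -0.2]
finger_gap: -0.0001
gripper_force: 0.0
```

>>> apply_moves(plan="0 0 0.004 0;0 0 0.004 0;0 0 0.004 0")

```text
t: 4.42
ee_pos: [0.4009, 0.2917, 0.0051]
orientation: [-3.142, 0.0, 1.571]
wrist_force: [-0.5, -0.0, 0.1]
finger_gap: 0.0002
gripper_force: 0.0
```

>>> apply_moves(plan="0 0 0.004 0;0 0 0.004 0;0 0 0.004 0")

```text
t: 4.8
ee_pos: [0.4009, 0.2917, 0.0031]
orientation: [-3.142, 0.0, 1.571]
wrist_force: [0.3, -0.9, 0.3]
finger_gap: 0.0003
gripper_force: 0.0
```

>>> apply_moves(plan="0 0 0.004 0;0 0 0.004 0;0 0 0.004 0")

```text
t: 5.18
ee_pos: [0.4009, 0.2917, 0.0011]
orientation: [-3.142, 0.0, 1.571]
wrist_force: [0.5, -0.8, 0.2]
finger_gap: 0.0001
gripper_force: 0.0
```

>>> apply_moves(plan="0 0 0.004 0;0 0 0.004 0;0 0 0.004 0")

```text
t: 5.55
ee_pos: [0.4009, 0.2917, -0.0009]
orientation: [-3.142, 0.0, 1.571]
wrist_force: [0.2, 0.2, 0.2]
finger_gap: 0.0003
gripper_force: 0.0
```

```bash
python3 -c "
from h import *
a=save('side','s4.png')[320:400,260:350]; b=save('wrist','w4.png')[180:400,150:400]
cv2.imwrite('pics/c4.png',np.hstack([cv2.resize(a,(400,360),interpolation=0),cv2.resize(b,(400,360))])[:,:,::-1])"
```

```text
(no output)
```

View pics/c4.png

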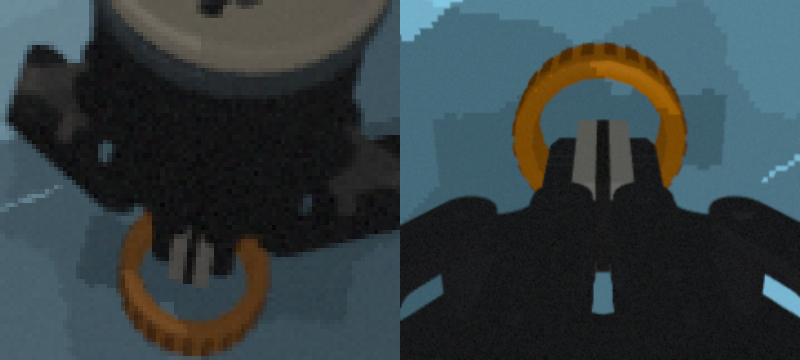

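```bash
python3 -c "
from h import *
c=cal('wrist');T=np.array(c['tool_from_camera'])
u=cv2.undistortPoints(np.array([[[276,254.]]]),np.array(c['camera_matrix']),np.array(c['dist'],float))[0,0]
r=T[:3,:3]@np.r_[u,1];o=T[:3,3]
for x in(.011,0,-.011): print(x,o+r*(x-o[0])/r[0])
print(wp2w(wpose(),[(276,254)],0))"
```

```text
0.011 [ 0.011       0.0022109  -0.02544394]
0 [0.         0.00216073 0.00055271]
-0.011 [-0.011       0.00211056  0.02654936]
[[0.40307676 0.29229338 0.        ]]
```

>>> apply_moves(plan="0 0 0.004 0;0 0 0.008 0;0 0 0.012 0;0 0 0.012 0")

```text
t: 6.15
ee_pos: [0.4007, 0.2916, -0.0071]
orientation: [-3.141, 0.0, 1.571]
wrist_force: [0.1, 0.8, 0.2]
finger_gap: -0.0002
gripper_force: 0.0
```

>>> apply_moves(plan="0 0 0.004 0;0 0 0.008 0;0 0 0.008 0")

```text
t: 6.52
ee_pos: [0.4008, 0.2916, -0.0111]
orientation: [-3.141, 0.0, 1.571]
wrist_force: [-0.6, 0.3, 0.6]
finger_gap: 0.0003
gripper_force: 0.0
```

>>> apply_moves(plan="0 0 0.004 0;0 0 0.004 0;0 0 0.004 0")

```text
t: 6.9
ee_pos: [0.4009, 0.2917, -0.0129]
orientation: [3.142, -0.0, 1.571]
wrist_force: [0.0, 0.8, 0.1]
finger_gap: 0.0005
gripper_force: 0.0
```

>>> apply_moves(plan="0 0 -0.1 0;0 0.003 -0.1 0;0 0.003 -0.1 0")

```text
t: 7.28
ee_pos: [0.4025, 0.2917, 0.0372]
orientation: [3.141, -0.0, 1.571]
wrist_force: [-0.5, 0.1, -0.6]
finger_gap: 0.0003
gripper_force: 0.0
```

>>> apply_moves(plan="0 0 0 0;0 0 0 0;0 0 0 0;0 0 0 0;0 0 0.07 0;0 0 0.1 0;0 0 0.108 0;0 0 0.108 0;0 0 0.108 0", hand=0)

```text
t: 8.4
ee_pos: [0.4029, 0.292, -0.0162]
orientation: [3.141, -0.001, 1.571]
wrist_force: [-0.1, 0.2, 0.3]
finger_gap: 0.0855
gripper_force: 0.0
```

>>> apply_moves(plan="0 0 0 0;0 0 0 0;0 0 0 0;0 0 0 0;0 0 0 0", hand=1)

```text
t: 9.02
ee_pos: [0.4026, 0.2918, -0.016]
orientation: [3.141, -0.0, 1.571]
wrist_force: [-1.9, -1.3, 11.3]
finger_gap: 0.0482
gripper_force: 39.3
```

>>> apply_moves(plan="0 0 -0.03 0;0 0 -0.08 0;0 0 -0.18 0;0 0 -0.27 0;0 0 -0.27 0")

```text
t: 9.65
ee_pos: [0.4045, 0.2932, 0.1221]
orientation: [3.136, -0.004, 1.571]
wrist_force: [-0.7, 0.1, -1.3]
finger_gap: 0.0482
gripper_force: 41.6
```

```bash
python3 -c "
from h import *
go(.5935,-.2755,.12); s=env.state(); print(s['wrist_force'],s['finger_gap'])"
```

```text
row [-1.1373  0.3781  0.0043] -0.0
[-0.70656262  0.13084475 -1.30127394] 0.04823286561590878
```

>>> apply_moves(plan="-0.12 0.04 0 0;-0.24 0.08 0 0;-0.36 0.12 0 0;-0.48 0.16 0 0;-0.6 0.2 0 0;-0.72 0.24 0 0;-0.84 0.28 0 0;-0.96 0.32 0 0;-0.96 0.378 0 0;-0.96 0.378 0 0")

```text
t: 10.9
ee_pos: [0.5922, -0.1894, 0.1171]
orientation: [-3.141, -0.0, 1.569]
wrist_force: [-0.8, 0.9, -0.8]
finger_gap: 0.0483
gripper_force: 41.6
```

```bash
python3 -c "
from h import *
W=wpose(); np.save('W5.npy',W); im=save('wrist','w5.png')
go(.5935,-.2755,.12);print(env.state()['finger_gap'])"
```

```text
row [-0.1742  0.0055 -0.0061] -0.0002
0.04808831786410734
```

View pics/w5.png

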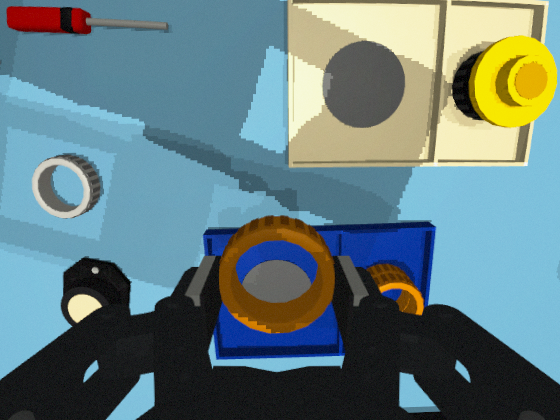

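```bash
python3 -c "
from h import *
W=np.load('W5.npy')
print('steel',wp2w(W,[(63,186),(70,186)],.016),'lens spot',wp2w(W,[(364,84)],.003),'bspot',wp2w(W,[(279,283)],.003), 'stack lens',wp2w(W,[(530,83)],.059))"
```

```text
steel [[ 0.4234794  -0.17384471  0.016     ]
 [ 0.42940971 -0.17389716  0.016     ]] lens spot [[ 0.66182285 -0.09782302  0.003     ]] bspot [[ 0.59667961 -0.26529505  0.003     ]] stack lens [[ 0.75526054 -0.09900305  0.059     ]]
```

>>> apply_moves(plan="-0.12 0.003 0 0;-0.174 0.0045 0 0;-0.174 0.0045 0.08 0;-0.174 0.0045 0.16 0;-0.174 0.0045 0.22 0;-0.174 0.0045 0.25 0;-0.174 0.0045 0.256 0;-0.174 0.0045 0.256 0;-0.174 0.0045 0.256 0")

```text
t: 12.08
ee_pos: [0.5944, -0.2756, -0.0086]
orientation: [3.14, 0.001, 1.571]
wrist_force: [0.3, 0.1, -1.1]
finger_gap: 0.0481
gripper_force: 41.6
```

>>> apply_moves(plan="0 0 0.005 0;0 0 0.005 0;0 0 0.005 0")

```text
t: 12.45
ee_pos: [0.5936, -0.2754, -0.0123]
orientation: [3.142, 0.0, 1.571]
wrist_force: [-0.2, -0.2, -0.3]
finger_gap: 0.048
gripper_force: 41.6
```

>>> apply_moves(plan="0 0 0 0;0 0 0 0;0 0 0 0", hand=0.25)

```text
t: 12.82
ee_pos: [0.5937, -0.2754, -0.0123]
orientation: [3.142, 0.0, 1.571]
wrist_force: [0.3, -0.4, -0.7]
finger_gap: 0.0643
gripper_force: 0.0
```

>>> apply_moves(plan="0 0 -0.08 0;0 0 -0.2 0;0 0 -0.25 0;0 0 -0.25 0")

```text
t: 13.32
ee_pos: [0.5951, -0.276, 0.1153]
orientation: [3.137, 0.002, 1.571]
wrist_force: [0.6, 0.3, -1.1]
finger_gap: 0.0644
gripper_force: 0.0
```

```bash
python3 -c "
from h import *
s=env.state();im=save('wrist','w6.png'); np.save('w6.npy',im)
go(.4268,-.284,.12,np.radians(78.6))"
```

```text
row [-0.017  -0.3344 -0.0133] 0.0633
```

View pics/w6.png

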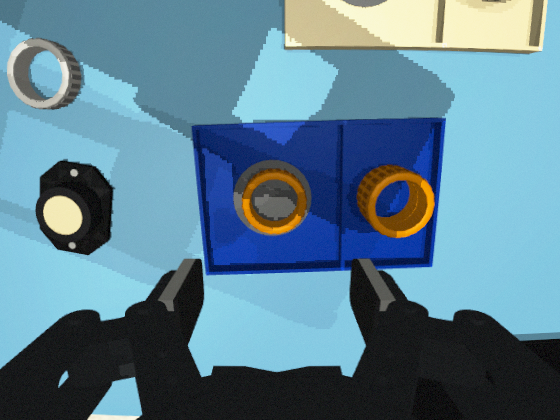

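```bash
python3 -c "
from h import *
W=wpose();print(wp2w(W,[(63,215)],.022),wp2w(W,[(73,173),(70,245)],.007))
p=wp2w(W,[(73,173),(70,245)],.007);d=p[0]-p[1];print(np.degrees(np.arctan2(d[1],d[0])),p.mean(0))"
```

```text
[[ 0.42786413 -0.28157036  0.022     ]] [[ 0.43249033 -0.25070506  0.007     ]
 [ 0.41954484 -0.3128484   0.007     ]]
78.23262277998681 [ 0.42601759 -0.28177673  0.007     ]
```

>>> apply_moves(plan="-0.012 -0.12 0 0.03;-0.012 -0.24 0 0.0645;-0.012 -0.336 0 0.0645;-0.012 -0.336 0.1 0.0645;-0.012 -0.336 0.2 0.0645;-0.012 -0.336 0.24 0.0645;-0.012 -0.336 0.2546 0.0645;-0.012 -0.336 0.2546 0.0645;-0.012 -0.336 0.2546 0.0645")

```text
t: 14.5
ee_pos: [0.4261, -0.2816, -0.014]
orientation: [3.141, 0.0, 1.368]
wrist_force: [0.7, 1.1, 0.4]
finger_gap: 0.0642
gripper_force: 0.0
```

>>> apply_moves(plan="0 0 0 0;0 0 0 0;0 0 0 0;0 0 0 0", hand=1)

```text
t: 15.0
ee_pos: [0.4262, -0.2817, -0.0135]
orientation: [3.14, 0.001, 1.368]
wrist_force: [-0.5, 1.0, 7.6]
finger_gap: 0.0443
gripper_force: 39.7
```

>>> apply_moves(plan="0 0 -0.03 0;0 0 -0.08 0;0 0 -0.18 0;0 0 -0.27 0;0 0 -0.27 -0.05;0 0 -0.27 -0.07;0 0 -0.27 -0.07")

```text
t: 15.88
ee_pos: [0.4256, -0.2813, 0.1214]
orientation: [3.141, 0.001, 1.587]
wrist_force: [1.1, 0.8, -1.7]
finger_gap: 0.0443
gripper_force: 41.5
```

```bash
python3 -c "
from h import *
go(.6142,.2757,.12,1.588); s=env.state(); print(s['wrist_force'],s['finger_gap'])"
```

```text
row [1.1076 0.3957 0.0028] -0.0002
[ 1.12432291  0.75365251 -1.69899887] 0.04428821017932155
```

>>> apply_moves(plan="0.12 0.04 0 0;0.24 0.08 0 0;0.36 0.12 0 0;0.48 0.16 0 0;0.6 0.2 0 0;0.72 0.24 0 0;0.84 0.28 0 0;0.96 0.32 0 0;1 0.38 0 0;1 0.396 0 0")

```text
t: 17.12
ee_pos: [0.6163, 0.2243, 0.1205]
orientation: [3.14, -0.001, 1.589]
wrist_force: [-0.6, -0.4, -1.1]
finger_gap: 0.0445
gripper_force: 41.4
```

```bash
python3 -c "
from h import *
go(.6142,.2757,.12,1.588);im=save('wrist','w7.png')"
```

```text
row [ 0.1029 -0.0022  0.0011] 0.0003
```

View pics/w7.png

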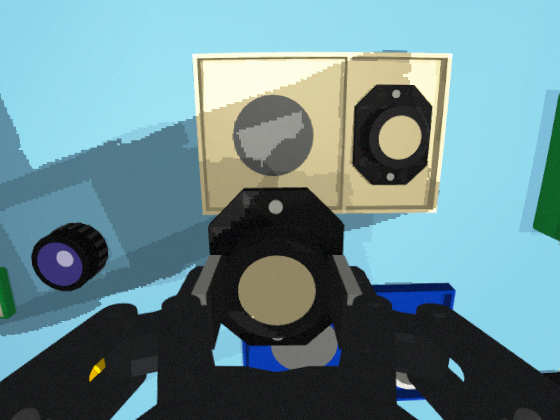

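```bash
python3 -c "
from h import *
W=wpose();print(wp2w(W,[(273,135)],.003),wp2w(W,[(60,263)],.034))
p=wp2w(W,[(396,93),(390,177)],.01);d=p[0]-p[1];print(np.degrees(np.arctan2(d[1],d[0])))
p=wp2w(W,[(276,207),(277,337)],.14);d=p[0]-p[1];print(np.degrees(np.arctan2(d[1],d[0])))"
```

```text
[[0.61501181 0.27537885 0.003     ]] [[0.44410426 0.17459171 0.034     ]]
91.4123998934333
91.35635700251623
```

>>> apply_moves(plan="0.103 -0.002 0 0;0.103 -0.002 0 0;0.103 -0.002 0.1 0;0.103 -0.002 0.2 0;0.103 -0.002 0.24 0;0.103 -0.002 0.258 0;0.103 -0.002 0.26 0;0.103 -0.002 0.26 0;0.103 -0.002 0.26 0")

```text
t: 18.3
ee_pos: [0.6139, 0.2738, -0.0083]
orientation: [3.14, -0.001, 1.588]
wrist_force: [-0.6, -0.2, -1.3]
finger_gap: 0.0443
gripper_force: 41.5
```

>>> apply_moves(plan="0 0 0 0;0 0 0 0;0 0 0 0", hand=0.25)

```text
t: 18.68
ee_pos: [0.6132, 0.2736, -0.0095]
orientation: [3.141, -0.0, 1.588]
wrist_force: [-0.1, -0.2, -0.4]
finger_gap: 0.0639
gripper_force: 0.0
```

>>> apply_moves(plan="0 0 -0.05 0;0 0 -0.16 0;0 0 -0.26 0;0 0 -0.26 0")

```text
t: 19.18
ee_pos: [0.616, 0.2748, 0.1252]
orientation: [3.134, -0.003, 1.588]
wrist_force: [-1.0, 0.2, 0.5]
finger_gap: 0.0644
gripper_force: 0.0
```

```bash
python3 -c "
from h import *
im=save('wrist','w8.png');go(.4438,.1745,.12,np.pi/2)"
```

```text
row [-0.1932 -0.3444  0.0051] 0.0055
```

View pics/w8.png

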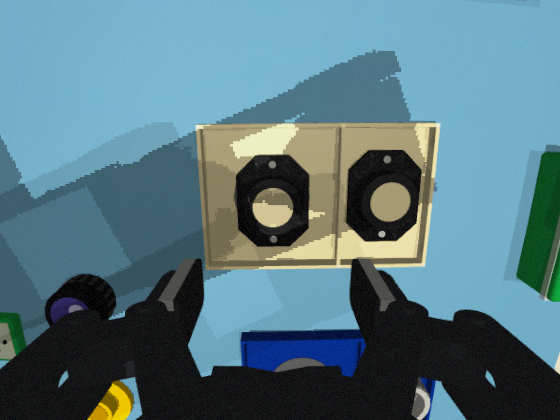

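Shutter plate lies flat in its bay, aligned. Next the lens cell.

>>> apply_moves(plan="-0.06 -0.1 0 0.0055;-0.12 -0.2 0 0.0055;-0.18 -0.3 0 0.0055;-0.193 -0.344 0 0.0055;-0.193 -0.344 0 0.0055;-0.193 -0.344 0.1 0.0055;-0.193 -0.344 0.2 0.0055;-0.193 -0.344 0.25 0.0055;-0.193 -0.344 0.262 0.0055;-0.193 -0.344 0.262 0.0055", hand=0.05)

```text
t: 20.48
ee_pos: [0.4433, 0.1743, -0.0109]
orientation: [-3.141, 0.0, 1.571]
wrist_force: [-0.3, -0.3, 0.4]
finger_gap: 0.0812
gripper_force: 0.0
```

>>> apply_moves(plan="0 0 0 0;0 0 0 0;0 0 0 0;0 0 0 0;0 0 0 0", hand=1)

```text
t: 21.1
ee_pos: [0.4436, 0.1744, -0.0095]
orientation: [3.14, -0.001, 1.571]
wrist_force: [-2.0, -0.1, 5.0]
finger_gap: 0.0488
gripper_force: 40.3
```

>>> apply_moves(plan="0 0 -0.03 0;0 0 -0.08 0;0 0 -0.18 0;0 0 -0.27 0;0 0 -0.27 0")

```text
t: 21.72
ee_pos: [0.4452, 0.175, 0.1287]
orientation: [3.134, -0.003, 1.571]
wrist_force: [0.5, 0.7, -2.7]
finger_gap: 0.0487
gripper_force: 42.4
```

```bash
python3 -c "
from h import *
go(.661,-.0988,.12); s=env.state(); print(s['wrist_force'],s['finger_gap'])"
```

```text
row [-0.5476  0.4316  0.0173] -0.0
[ 0.50423706  0.6730831  -2.68926212] 0.04874565205354409
```

>>> apply_moves(plan="-0.08 0.06 0 0;-0.16 0.12 0 0;-0.24 0.18 0 0;-0.32 0.25 0 0;-0.4 0.31 0 0;-0.48 0.37 0 0;-0.53 0.42 0 0;-0.5476 0.4316 0 0;-0.5476 0.4316 0 0;-0.5476 0.4316 0 0")

```text
t: 22.98
ee_pos: [0.6574, -0.0987, 0.124]
orientation: [-3.14, -0.0, 1.571]
wrist_force: [-0.8, 0.3, -1.3]
finger_gap: 0.0485
gripper_force: 42.3
```

```bash
python3 -c "
from h import *
go(.661,-.0988,-.0055); s=env.state(); print(s['wrist_force'],s['finger_gap'])"
```

```text
row [-1.00e-04  7.20e-03  2.59e-01] 0.0002
[-0.75618417  0.34528292 -1.27753927] 0.04851485553768608
```

>>> apply_moves(plan="0 0.006 0.08 0;0 0.006 0.16 0;0 0.006 0.22 0;0 0.006 0.245 0;0 0.006 0.257 0;0 0.006 0.257 0;0 0.006 0.257 0;0 0.006 0.257 0")

```text
t: 23.98
ee_pos: [0.6622, -0.0999, -0.0032]
orientation: [3.14, 0.0, 1.571]
wrist_force: [0.8, -0.4, -2.0]
finger_gap: 0.0486
gripper_force: 42.4
```

>>> apply_moves(plan="0 0 0.002 0;0 0 0.002 0")

```text
t: 24.22
ee_pos: [0.6615, -0.0998, -0.0051]
orientation: [-3.142, -0.0, 1.571]
wrist_force: [-0.1, -0.3, -1.8]
finger_gap: 0.0485
gripper_force: 42.4
```

>>> apply_moves(plan="0 0 0.003 0;0 0 0.003 0;0 0 0.003 0")

```text
t: 24.6
ee_pos: [0.6617, -0.0998, -0.0064]
orientation: [3.141, 0.0, 1.571]
wrist_force: [-1.7, 0.5, 4.3]
finger_gap: 0.0487
gripper_force: 42.8
```

>>> apply_moves(plan="0 0 0 0;0 0 0 0;0 0 0 0", hand=0.25)

```text
t: 24.98
ee_pos: [0.6616, -0.0997, -0.0068]
orientation: [-3.142, 0.0, 1.571]
wrist_force: [1.2, -0.6, -0.2]
finger_gap: 0.064
gripper_force: 0.0
```

>>> apply_moves(plan="0 0 -0.05 0;0 0 -0.16 0;0 0 -0.26 0;0 0 -0.26 0;0 0 -0.26 0")

```text
t: 25.6
ee_pos: [0.6612, -0.0997, 0.123]
orientation: [-3.141, -0.0, 1.571]
wrist_force: [-0.9, 0.7, -0.6]
finger_gap: 0.0639
gripper_force: 0.0
```

```bash
python3 -c "
from h import *
W=wpose();np.save('W9.npy',W);im=save('wrist','w9.png');go(.4245,-.1745,.12,np.pi/2)"
```

```text
row [-0.1498 -0.4722  0.0041] -0.0
```

View pics/w9.png

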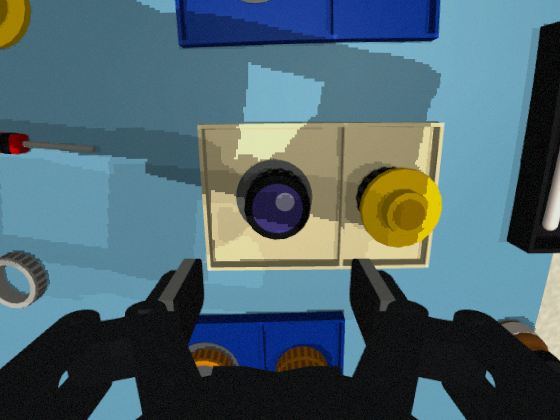

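>>> apply_moves(plan="-0.04 -0.12 0 0;-0.08 -0.24 0 0;-0.11 -0.36 0 0;-0.149 -0.4765 0 0;-0.149 -0.4765 0 0;-0.149 -0.4765 0.1 0;-0.149 -0.4765 0.2 0;-0.149 -0.4765 0.26 0;-0.149 -0.4765 0.278 0;-0.149 -0.4765 0.278 0", hand=0.1)

```text
t: 26.9
ee_pos: [0.4233, -0.174, -0.0161]
orientation: [-3.14, -0.001, 1.571]
wrist_force: [0.5, 0.3, 0.0]
finger_gap: 0.0769
gripper_force: 0.0
```

>>> apply_moves(plan="0 0 0 0;0 0 0 0;0 0 0 0;0 0 0 0;0 0 0 0", hand=1)

```text
t: 27.52
ee_pos: [0.4242, -0.1746, -0.0144]
orientation: [3.139, 0.001, 1.571]
wrist_force: [-0.6, 1.2, 6.0]
finger_gap: 0.0474
gripper_force: 40.3
```

>>> apply_moves(plan="0 0 -0.03 0;0 0 -0.08 0;0 0 -0.18 0;0 0 -0.27 0;0 0 -0.27 0;0 0 -0.27 0")

```text
t: 28.28
ee_pos: [0.4231, -0.1742, 0.1198]
orientation: [3.141, 0.0, 1.571]
wrist_force: [0.7, 1.0, -1.3]
finger_gap: 0.0473
gripper_force: 42.0
```

```bash
python3 -c "
from h import *
im=save('wrist','w10.png'); W=wpose(); np.save('W10.npy',W)
go(.6475,.0826,.12); s=env.state(); print(s['wrist_force'],s['finger_gap'])"
```

```text
row [ 0.5132  0.4498 -0.002 ] -0.0
[-0.65350978  0.0369584  -0.27428859] 0.047248655102946555
```

View pics/w10.png

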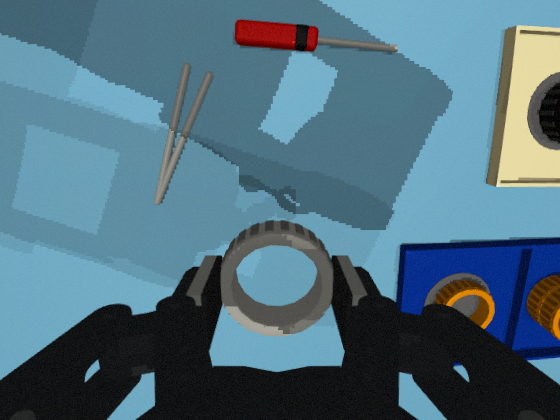

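>>> apply_moves(plan="0.08 0.07 0 0;0.16 0.14 0 0;0.24 0.21 0 0;0.32 0.28 0 0;0.4 0.35 0 0;0.48 0.42 0 0;0.513 0.45 0 0;0.513 0.45 0 0;0.513 0.45 0 0")

```text
t: 29.45
ee_pos: [0.6468, 0.0816, 0.1179]
orientation: [-3.139, 0.001, 1.571]
wrist_force: [-0.2, -0.9, -1.1]
finger_gap: 0.0473
gripper_force: 42.0
```

```bash
python3 -c "
from h import *
go(.6472,.083,-.012); s=env.state(); print(s['wrist_force'],s['finger_gap'])"
```

```text
row [0.0029 0.0008 0.2598] -0.0
[-0.16569667 -0.88351405 -1.142635  ] 0.04725025892664484
```

>>> apply_moves(plan="0.002 0 0.08 0;0.002 0 0.16 0;0.002 0 0.22 0;0.002 0 0.25 0;0.002 0 0.26 0;0.002 0 0.26 0;0.002 0 0.26 0;0.002 0 0.26 0")

```text
t: 30.45
ee_pos: [0.6489, 0.0833, -0.0098]
orientation: [3.14, -0.0, 1.571]
wrist_force: [0.3, 0.1, -0.1]
finger_gap: 0.0478
gripper_force: 42.0
```

>>> apply_moves(plan="0 0 0 0;0 0 0 0;0 0 0 0", hand=0.25)

```text
t: 30.82
ee_pos: [0.6484, 0.0833, -0.0106]
orientation: [3.141, -0.0, 1.571]
wrist_force: [0.6, -0.3, -0.3]
finger_gap: 0.0642
gripper_force: 0.0
```

>>> apply_moves(plan="0 0 -0.05 0;0 0 -0.16 0;0 0 -0.26 0;0 0 -0.26 0;0 0 -0.26 0")

```text
t: 31.45
ee_pos: [0.6479, 0.0832, 0.119]
orientation: [-3.141, 0.0, 1.571]
wrist_force: [-0.4, 0.1, 0.3]
finger_gap: 0.064
gripper_force: 0.0
```

```bash
cat > blob.py <<'E'
from h import *
def yellow(im,lo=(20,120,90),hi=(34,255,255)):
    h=cv2.cvtColor(im,cv2.COLOR_RGB2HSV); m=cv2.inRange(h,lo,hi)
    k,l,st,ce=cv2.connectedComponentsWithStats(m)
    return [(st[i],np.round(ce[i],1)) for i in range(1,k) if st[i,4]>60]
E
python3 -c "
from blob import *
im=save('wrist','w11.png');W=wpose();print(yellow(im))
t=save('top','t11.png');print(yellow(t)); go(.4405,.0545,.12)
"
```

```text
[(array([   6,  199,   68,   66, 3479], dtype=int32), array([ 39.5, 231.2])), (array([411, 384,  17,  36, 406], dtype=int32), array([419.4, 403.6]))]
[(array([308,  99,  25,  25, 494], dtype=int32), array([320.1, 111.2]))]
row [-0.0572 -0.4134 -0.0045] -0.0
```

```bash
python3 -c "
from h import *
W=wpose();print(wp2w(W,[(40,232)],.007))
im=cv2.imread('pics/w11.png')[:,:,::-1]; L=cv2.cvtColor(np.ascontiguousarray(im),cv2.COLOR_RGB2HSV)
m=cv2.inRange(L[195:270,0:80],(8,100,60),(40,255,255));k,l,st,ce=cv2.connectedComponentsWithStats(m);print(st[1:],ce[1:])
p=wp2w(np.load('W9.npy'),[(278,204)],.037);print('lens',p)
print(p2w('top',[(258.3,248.4)],.006))
im=cv2.imread('pics/w9.png');L=cv2.cvtColor(im,cv2.COLOR_BGR2HSV);m=cv2.inRange(L[150:250,220:335],(115,80,30),(145,255,255));k,l,st,ce=cv2.connectedComponentsWithStats(m);print(st[st[:,4]>100],ce)
"
```

```text
[[0.44322239 0.05562327 0.007     ]]
[[   6    4   69   66 3495]] [[39.52074392 36.16537911]]
lens [[ 0.66466098 -0.09564183  0.037     ]]
[[0.43928171 0.05320621 0.006     ]]
[[   0    0  115  100 9757]
 [  32   34   51   50 1743]] [[57.23275597 47.75945475]
 [55.69707401 59.24325875]]
```

>>> apply_moves(plan="-0.015 -0.1 0 0;-0.03 -0.2 0 0;-0.045 -0.3 0 0;-0.0564 -0.4134 0 0;-0.0564 -0.4134 0 0;-0.0564 -0.4134 0.1 0;-0.0564 -0.4134 0.2 0;-0.0564 -0.4134 0.24 0;-0.0564 -0.4134 0.252 0;-0.0564 -0.4134 0.252 0", hand=0.25)

```text
t: 32.8
ee_pos: [0.4418, 0.0551, -0.0069]
orientation: [-3.141, 0.0, 1.571]
wrist_force: [-0.1, 0.3, -0.3]
finger_gap: 0.0642
gripper_force: 0.0
```

>>> apply_moves(plan="0 0 0.003 0;0 0 0.003 0;0 0 0.003 0;0 0 0.003 0;0 0 0.003 0", hand=1, grip_force=30)

```text
t: 33.42
ee_pos: [0.4424, 0.0551, -0.0073]
orientation: [3.14, -0.0, 1.571]
wrist_force: [-1.4, 0.4, 6.1]
finger_gap: 0.0305
gripper_force: 29.3
```

>>> apply_moves(plan="0 0 -0.03 0;0 0 -0.08 0;0 0 -0.18 0;0 0 -0.256 0;0 0 -0.256 0;0 0 -0.256 0")

```text
t: 34.17
ee_pos: [0.4414, 0.055, 0.1201]
orientation: [3.141, -0.0, 1.571]
wrist_force: [0.1, 0.3, -0.1]
finger_gap: 0.0301
gripper_force: 29.8
```

```bash
python3 -c "
from h import *
im=save('wrist','w12.png')
go(.6617,-.0995,.12); s=env.state(); print(s['finger_gap'])"
```

```text
row [-0.3089  0.4416 -0.001 ] -0.0
0.02971559035987995
```

>>> apply_moves(plan="-0.06 0.08 0 0;-0.12 0.16 0 0;-0.17 0.24 0 0;-0.23 0.33 0 0;-0.28 0.4 0 0;-0.309 0.4416 0 0;-0.309 0.4416 0 0;-0.309 0.4416 0 0;-0.309 0.4416 0 0")

```text
t: 35.35
ee_pos: [0.6613, -0.0987, 0.1194]
orientation: [-3.14, -0.0, 1.571]
wrist_force: [0.2, -0.2, -0.6]
finger_gap: 0.0301
gripper_force: 29.8
```

```bash
python3 -c "
from h import *
go(.6617,-.0995,.034); s=env.state(); print(s['finger_gap'])"
```

```text
row [-0.0016  0.0008  0.1709] 0.0002
0.030077526841492286
```

>>> apply_moves(plan="-0.0015 0.0008 0.05 0;-0.0015 0.0008 0.1 0;-0.0015 0.0008 0.14 0;-0.0015 0.0008 0.16 0;-0.0015 0.0008 0.17 0;-0.0015 0.0008 0.17 0;-0.0015 0.0008 0.174 0;-0.0015 0.0008 0.174 0")

```text
t: 36.35
ee_pos: [0.663, -0.1003, 0.0332]
orientation: [3.141, 0.0, 1.571]
wrist_force: [-0.2, -0.1, -0.5]
finger_gap: 0.0302
gripper_force: 29.8
```

>>> apply_moves(plan="0 0 0.004 0;0 0 0.004 0;0 0 0.004 0")

```text
t: 36.72
ee_pos: [0.6628, -0.1002, 0.0308]
orientation: [-3.142, 0.0, 1.571]
wrist_force: [0.9, -0.7, -0.8]
finger_gap: 0.0304
gripper_force: 29.8
```

>>> apply_moves(plan="0 -0.002 0.002 0;0 -0.002 0.002 0;0 -0.002 0.002 0")

```text
t: 37.1
ee_pos: [0.6618, -0.1002, 0.0298]
orientation: [3.142, 0.0, 1.571]
wrist_force: [0.1, 0.2, 0.9]
finger_gap: 0.0305
gripper_force: 29.9
```

>>> apply_moves(plan="0 0 0 0;0 0 0 0;0 0 0 0", hand=0.4)

```text
t: 37.48
ee_pos: [0.6618, -0.1002, 0.0298]
orientation: [-3.142, 0.0, 1.571]
wrist_force: [0.0, -0.5, -0.3]
finger_gap: 0.0511
gripper_force: 0.0
```

>>> apply_moves(plan="0 0 -0.03 0;0 0 -0.1 0;0 0 -0.2 0;0 0 -0.28 0;-0.1 -0.2 -0.3 0;-0.2 -0.4 -0.3 0;-0.3 -0.5 -0.3 0;-0.3 -0.6 -0.3 0;-0.3 -0.6 -0.3 0")

```text
t: 38.6
ee_pos: [0.3823, -0.2414, 0.1807]
orientation: [3.14, 0.001, 1.571]
wrist_force: [0.3, -1.4, -0.2]
finger_gap: 0.0514
gripper_force: 0.0
```

```bash
python3 -c "
from h import *
a=save('side','s12.png'); b=save('top','t12.png'); print(env.state()['ee_pos'])
cv2.imwrite('pics/fin.png',np.hstack([cv2.resize(a[110:390,80:320],(400,467)),cv2.resize(b[90:290,120:440],(400,467)[:1]+(250,)) if 0 else cv2.resize(b[95:215,125:430],(400,467))])[:,:,::-1])"
```

```text
[ 0.37891489 -0.24167855  0.18027781]
```

View pics/fin.png

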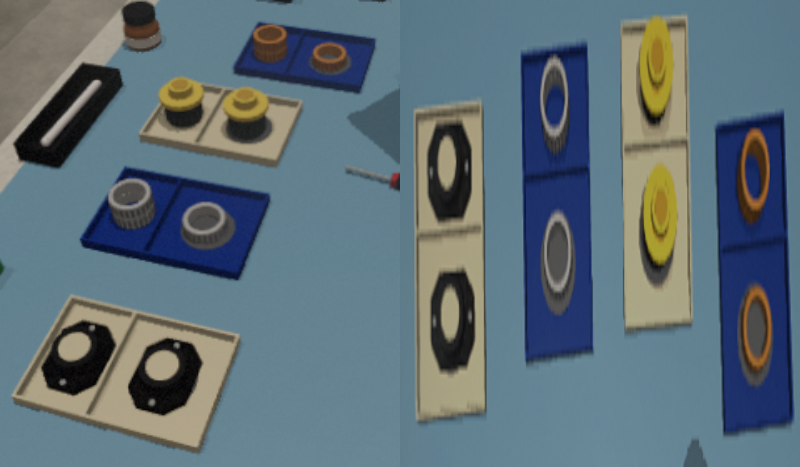

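```bash
python3 -c "
from blob import *
im=cv2.imread('pics/t12.png')[:,:,::-1].copy()
for st,c in yellow(im,(18,110,70)): print(st,c,p2w('top',[c],.045)[0])
im=cv2.imread('pics/s12.png')[:,:,::-1].copy()
for st,c in yellow(im,(18,110,70)): print(st,c,p2w('side',[c],.047)[0])
print(env.state()['dq'].max()); print(env.close_job())"
```

```text
[307  99  26  26 517] [320.  111.4] [ 0.7527913  -0.09801641  0.045     ]
[310 137  26  26 528] [322.8 149.6] [ 0.66181053 -0.1014824   0.045     ]
[514 161  25  14 171] [526.6 167.8] [ 0.60701775 -0.56159677  0.045     ]
[299  49   8  26 152] [302.2  61.2] [ 0.61741956 -0.6740176   0.047     ]
[176 157  26  20 415] [188.4 166.4] [ 0.74622702 -0.09079787  0.047     ]
[214 163  27  20 435] [226.9 172.6] [ 0.65652129 -0.09396984  0.047     ]
0.0765274025220807
the job is handed in; nothing more can be done
None
```

The job is handed in: the final pictures show both rings, the shutter plate and the capped lens cell in their own trays on the spots, and the screwdriver was never touched; the close-out call returned no verdict.

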